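# Stand a glaze test tile in the display rack and set the viewing lamp

## Task

Take the fired glaze test tile off the little wooden easel and lower it, without dropping it, into the empty slot of the display rack, so that it stands upright on the slot floor with its glazed face looking the same way as the other tiles, which stay as they are. To judge it in our usual light, slide the lamp's dimmer along until its grip is at the long mark.

Things in the scene. Friction and masses are not known exactly. Their poses are not given: they have to be found in the camera images.
- tile: the tall fired test tile, 62 mm wide, 10 mm thick, 130 mm high, 130 to 210 g: bare terracotta with cream glaze on one face above the foot. At the start it leans on the easel, 22 degrees (0.38 rad) off upright, its top towards the robot. Origin: centre of its bottom end. Axes: x through the thickness, out of the glazed face; y along the width; z up along its length
- tile_face (a point): point on the glazed-side face of the tile, 10 mm above its bottom end, in the middle of the width (tile frame x +5 mm)
- stand: fixed wooden plate easel (120 mm deep, 70 mm wide) that holds the tile; its two uprights back the tile on the side towards the robot up to 78 mm along the tile's length, two toes 12 mm high stand in front of its bottom end, so the upper 52 mm of the tile is free on all sides. Origin on the table under it, x towards the side the tile faces
- rack: fixed wooden display rack, 70 mm deep, 350 mm long, 36 mm high, with four blind slots end to end along its length, 84 mm apart centre to centre; each slot is 12.6 mm by 68 mm with a small chamfer at the mouth, and 24 mm deep (floor 12 mm above the table). Origin at the centre of its underside, x to its front, the way all the glazed faces look (away from the robot), y along its length, z up
- free_slot: the empty slot of the rack. Origin at the centre of the slot floor, 12 mm above the table and 24 mm below the rack's top; axes like the rack's: x through the slot's 12.6 mm width to the rack's front, y along its 68 mm length, z up. Any of the four slots may be the empty one
- tile_a: a shorter tile already standing in the rack, 62 mm by 10 mm, 100 mm high; origin at the centre of its bottom end, z up. Not to be knocked or moved
- tile_b: an arch-topped tile already standing in the rack, 62 mm by 10 mm, 108 mm high; origin at the centre of its bottom end, z up. Not to be knocked or moved
- tile_c: the shortest tile already standing in the rack, 62 mm by 10 mm, 92 mm high; origin at the centre of its bottom end, z up. Not to be knocked or moved
- dimmer_base: fixed grey slide-dimmer box of the viewing lamp, 70 mm (x) by 150 mm (y) by 28 mm high, a straight track along y in the middle of its top, six short black ticks 15 mm apart along one side and one long black mark that stands out on both sides of the track, across it. Origin at the centre of its underside, z up. The easel and the dimmer box change sides of the bench
- dimmer (a joint): position of the dimmer's grip along its track in m, growing along the box's +y: 0 at one end stop, 0.090 at the other; 0.060 at the long mark. It takes about 1.5 N to slide and stays where it is left
- dimmer_top (a point): centre of the top of the dimmer's black grip, 50 mm above the table; the grip is 12 mm long along the track, 22 mm across it and stands free 20 mm high, with a white line across its top
- dimmer_mark (a point): where dimmer_top is when the grip is exactly at the long mark
There are look-alikes about, which are no part of the job. There is more than one size of the dimmer_base; the job needs the larger. Leave any pink look-alike of the tile alone.

How it is judged (in metres and radians):
At the end, for the whole second after the job is handed in: The tall tile stands at rest in the empty slot, within 4 mm of its floor, 6 mm of its centre and 0.2 rad of upright, glazed face like the others. The dimmer's grip is within 5 mm of the long mark. The other three tiles stand within 10 mm of where they were and 0.25 rad of upright (z of tile in the frame of free_slot below 0.004 m and horizontal distance between tile and free_slot below 0.006 m and angle between tile's own z axis and vertical below 0.2 rad and x of tile_face in the frame of free_slot above 0 m and linear speed of tile below 0.02 m/s and value of joint dimmer between 0.055 and 0.065 m and angle between each of tile_a, tile_b, tile_c's own z axis and vertical below 0.25 rad and distance of each of tile_a, tile_b, tile_c from where it was at the start of the episode below 0.01 m); the robot touches nothing.
It fails at once if the tile is dropped: it moves faster than 0.6 m/s with no finger touching it (linear speed of tile above 0.6 m/s and contact force between the fingers and tile below 0.01 N).
It fails at once if another tile is knocked over or out of its slot (moved more than 15 mm or tilted more than 0.4 rad) (distance of any of tile_a, tile_b, tile_c from where it was at the start of the episode above 0.015 m or angle between any of tile_a, tile_b, tile_c's own z axis and vertical above 0.4 rad).
It also fails if it takes over 54 s, if anything falls off the work surface, if the arm or the gripper's body presses on something with over 40 N, if the wrist force passes 120 N, or if a joint passes its speed limit or range.

## Robot

A 7-joint arm with a two-finger parallel gripper is mounted at the origin on the work surface. World frame = base frame: x ahead of the robot, y to its left, z up, the work surface at z = 0. Lengths are in m, angles in degrees, forces in N, time in s.
With the tool pointing down it reaches from about 0.425 to 0.875 m from the base axis. Payload 4.7 kg.
Tool frame: the origin (TCP) lies on the centre line of the jaws, within the pads' length; the fingertips stand 19 mm ahead of it and the grasp point (between the pads) is the TCP; z points along the fingers, y is the line along which they close (so a half turn about z gives the same grasp; the last joint's range is limited). The gripper opens to 87 mm and grips with 3 to 60 N. Pads are 19 mm wide; open, the fingers measure 117 mm over their backs; the gripper's body (75 mm by 190 mm) begins 51 mm behind the grasp point.
Start: joints at [74.089, 18.392, -4.016, 83.108, 1.295, 78.541, -3.26], TCP at [0.187, -0.623, 0.242] pointing down, gripper open.
Joint ranges: [-163.93, 163.93], [-17.29, 119.83], [-79.2, 71.16], [3.27, 140.29], [-89.18, 269.18], [5.43, 117.66], [-154.24, 154.24]. Speed limits (degrees/s): [147.25, 147.25, 180, 180, 180, 180, 180].

## Interface

Orientations are given as [roll, pitch, yaw] about the fixed x, y, z axes, in that order (R = Rz(yaw) Ry(pitch) Rx(roll)).
In Python, from cell import env, imaging gives the robot as it stands.
- The arm moves only by the shell command python3 -m crank 'ROWS' [OPENING] [FORCE]. ROWS is JSON, a list of rows, each an object of numbers: "x", "y", "z": the shift along the tool's x, y, z in m; "turn": the turn about the tool's z in rad. In form: [{"x": .., "y": .., "z": .., "turn": ..}, ...]. A call has 1 to 12 rows; each row is the pose to reach, as a shift and turn from the pose commanded when the call began, along the tool's axes at that moment; what a row does not reach only later rows make up. A row lasts 1/8 s, in which the tool goes at most 62.5 mm and 10.7 degrees, less where a joint would pass 70% of its speed; a pose out of reach is approached as far as the arm can. A call with a gripper value outside its range is refused whole. OPENING is the finger opening in m, from 0 to 0.087, set as the call begins (- or left out, the last holds). The fingers move at their own pace and stop on an object; FORCE is the grip in N (left out, the last holds). Time passes only in rows, so rows that repeat a pose let the fingers close. It gives the time, the measured TCP pose, the force, the opening and the grip force at its end, in the units of the state.
- env.get_obs(): the state, without advancing time (a new reading comes with each control period).
- imaging.read_camera(name): name is "scene" or "side" or "wrist"; returns the picture (384x512x3 uint8, red, green, blue); there is no depth.
- imaging.get_calibration(name): a dict with "camera_matrix" (3x3 intrinsics, pixels), "position" and "attitude" of the camera in the world. Camera axes: x right, y up, looking along -z (the intrinsics and any distortion apply to the point x, -y, -z); pixel columns grow to the right and rows downward; lengths in m; the calibration is good to about 2 mm. A picture is of the moment at which its call begins: read the wrist's pose just before it. get_calibration takes no time and is no camera call; for the wrist camera it gives the pose at the moment of the call.
- env.sign_off(): hands the job in; it is judged then, once.
The state is a dict: "time_s": time; "qpos": joint angles; "joint_velocities": joint speeds; "effort": joint torques, N m; "tool_pos": TCP position; "tool_rot": TCP orientation; "force": force on the tool from outside, world axes, zero at the start; "wrist_torque": the same for the moment, N m; "grip_width": finger opening in m; "grasp_force": force on a finger pad.
Only numpy, scipy, OpenCV 4.12 (cv2) and the standard library are available. Lean on these libraries where they do the work, as an engineer would, in place of code of your own. Each camera call takes 0.05 s, during which the arm holds its last target. There are 200 camera calls.

## Working session

There is one attempt and no reset: what is moved stays moved. The work goes in short steps, Python scripts to look and compute and a shell command to move; the robot and the scene stay as the last step left them, time stands still between calls to the robot, and variables do not carry over. Pictures are saved under pics/ and viewed, at most 11 in all, crops included, and the job is handed in when it is done.

```bash
ls; mkdir -p pics; python3 - <<'E'
from cell import env, imaging
import cv2, numpy as np
for n in ("scene","side"):
    im=imaging.read_camera(n); cv2.imwrite(f"pics/{n}0.png",im[:,:,::-1])
    print(n,imaging.get_calibration(n))
print(imaging.get_calibration("wrist"))
print(env.get_obs())
a=cv2.imread("pics/scene0.png");b=cv2.imread("pics/side0.png")
E
```

```text
pics
scene {'camera_matrix': array([[395.90581047,   0.        , 250.62943029],
       [  0.        , 395.90581047, 191.66674681],
       [  0.        ,   0.        ,   1.        ]]), 'position': array([ 1.11784879, -0.03358718,  0.7749033 ]), 'attitude': array([44.35607893, -0.1976337 , 87.69122799])}
side {'camera_matrix': array([[353.44496562,   0.        , 253.35096623],
       [  0.        , 353.44496562, 191.91539921],
       [  0.        ,   0.        ,   1.        ]]), 'position': array([ 0.36620083, -0.69703047,  0.77874938]), 'attitude': array([43.91525215,  0.05152407, -7.86439028])}
{'camera_matrix': array([[266.07729488,   0.        , 252.42312208],
       [  0.        , 266.07729488, 188.20842735],
       [  0.        ,   0.        ,   1.        ]]), 'position': array([ 0.26579126, -0.59874682,  0.38436669]), 'attitude': array([-1.74029823e+01,  5.64634430e-02, -7.32566817e+01])}
{'time_s': 0.1, 'qpos': array([74.08694036, 18.43393132, -4.01587411, 83.16828399,  1.2946875 ,
       78.5401449 , -3.25899314]), 'joint_velocities': array([-0.07456699, -0.08512895,  0.03292993, -0.24347534,  0.03546406,
       -0.00086851,  0.00188992]), 'effort': array([ 2.63030834e-04, -4.92570055e+01, -4.05770503e-01, -3.13398135e+01,
       -6.42803684e-02,  3.94310360e-02,  5.32513332e-05]), 'tool_pos': array([ 0.18683874, -0.62208644,  0.24057762]), 'tool_rot': array([-1.79902855e+02,  5.03720803e-03,  1.67239363e+01]), 'force': array([-0.39692482,  0.88340294, -0.01687207]), 'wrist_torque': array([0.06122766, 0.03250812, 0.00833508]), 'grasp_force': 0.0, 'grip_width': 0.08681552473000899}
```

View pics/scene0.png

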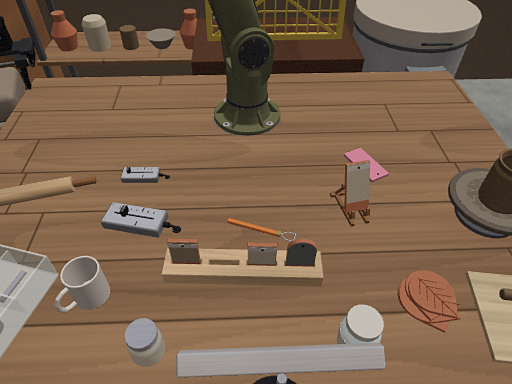

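View pics/side0.png

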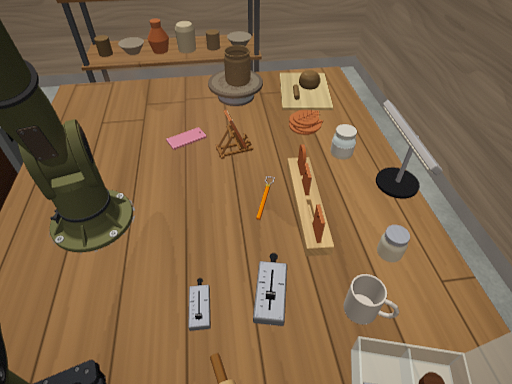

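Scene view: larger dimmer at (135,218), smaller one (look-alike) at (141,174), rack spans (163,262)–(322,268) with its empty slot near (224,262), and the tile on the easel is at (357,185). The pink look-alike lies flat at (366,163). I'll zoom in for pixel-accurate points.

```bash
cat > h.py <<'E'
import numpy as np, cv2
from scipy.spatial.transform import Rotation as R
def ray(cal,px):
    K=np.array(cal["camera_matrix"]); u,v=px
    d=np.array([(u-K[0,2])/K[0,0],-(v-K[1,2])/K[1,1],-1.])
    return np.array(cal["position"]), R.from_euler("xyz",cal["attitude"],degrees=True).apply(d)
def onz(cal,px,z):
    p,d=ray(cal,px); return p+d*(z-p[2])/d[2]
def proj(cal,P):
    K=np.array(cal["camera_matrix"]); c=R.from_euler("xyz",cal["attitude"],degrees=True).inv().apply(np.array(P)-cal["position"])
    return K[0,0]*c[0]/-c[2]+K[0,2], -K[1,1]*c[1]/-c[2]+K[1,2]
E
python3 - <<'E'
import cv2,numpy as np
a=cv2.imread("pics/scene0.png");b=cv2.imread("pics/side0.png")
c=a[150:290,95:390]; c=cv2.resize(c,None,fx=2.7,fy=2.7,interpolation=cv2.INTER_CUBIC); cv2.imwrite("pics/c1.png",c)
d=np.hstack([b[245:330,240:300],b[140:260,280:340][:85],b[100:185,205:265]])
d=np.hstack([cv2.resize(x,None,fx=4,fy=4,interpolation=cv2.INTER_CUBIC) for x in (b[245:335,240:300],b[100:190,210:260],b[145:235,285:335],b[200:290,285:320])])
cv2.imwrite("pics/c2.png",d);print(c.shape,d.shape)
E
```

```text
(378, 796, 3) (360, 780, 3)
```

View pics/c1.png

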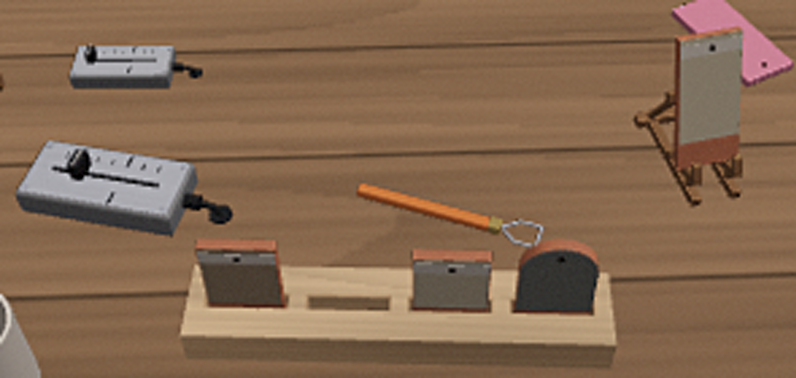

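View pics/c2.png

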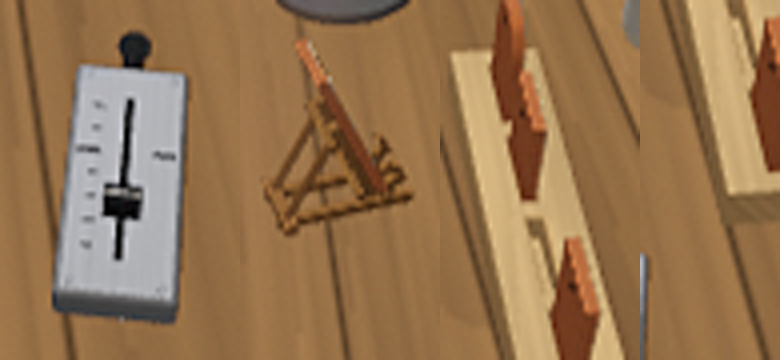

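```bash
python3 - <<'E'
from h import *
from cell import imaging
np.set_printoptions(precision=4,suppress=True)
S=imaging.get_calibration("scene");D=imaging.get_calibration("side")
s=lambda u,v:(95+(u+.5)/2.7-.5,150+(v+.5)/2.7-.5)
d=lambda u,v,ox,oy,x0:(ox+(u-x0+.5)/4-.5,oy+(v+.5)/4-.5)
print("side mark",onz(D,d(88,150,240,245,0),.028),onz(D,d(165,156,240,245,0),.028))
print("track",onz(D,d(130,98,240,245,0),.028),onz(D,d(119,258,240,245,0),.028))
print("grip",onz(D,d(123,189,240,245,0),.05))
print("scene grip",onz(S,s(78,151),.05),"marks",onz(S,s(130,161),.028),onz(S,s(110,198),.028))
print("track",onz(S,s(54,168),.028),onz(S,s(158,185),.028))
print("rack",[onz(S,s(*p),.036) for p in((200,266),(609,273),(615,345),(183,338))])
print("slot",[onz(S,s(*p),.036) for p in((308,297),(390,297),(390,310),(309,309))])
print("slot side",[onz(D,d(*p),.036) for p in((532,222,285,145,440),(545,222,285,145,440))])
for z in(.12,.125): print("tiletop",onz(S,s(678,40),z),onz(S,s(742,31),z))
for z in(.008,.012): print("tilebot",onz(S,s(678,167),z),onz(S,s(741,160),z))
# triangulate: near corner = low y side
def tri(a,b):
    p,u=ray(S,a);q,v=ray(D,b);t=np.linalg.lstsq(np.c_[u,-v],q-p,rcond=None)[0]
    return (p+t[0]*u+q+t[1]*v)/2,np.linalg.norm(p+t[0]*u-q-t[1]*v)
print(tri(s(678,40),d(329,82,210,100,240)),tri(s(678,167),d(382,192,210,100,240)))
E
```

```text
side mark [ 0.4433 -0.2772  0.028 ] [ 0.4877 -0.2873  0.028 ]
track [ 0.474  -0.2458  0.028 ] [ 0.4502 -0.346   0.028 ]
grip [ 0.4568 -0.3164  0.05  ]
scene grip [ 0.4463 -0.3183  0.05  ] marks [ 0.4405 -0.2761  0.028 ] [ 0.485  -0.2875  0.028 ]
track [ 0.4466 -0.3453  0.028 ] [ 0.4711 -0.2461  0.028 ]
rack [array([ 0.5699, -0.1965,  0.036 ]), array([0.5903, 0.149 , 0.036 ]), array([0.6602, 0.1424, 0.036 ]), array([ 0.6406, -0.2027,  0.036 ])]
slot [array([ 0.6049, -0.104 ,  0.036 ]), array([ 0.6075, -0.0362,  0.036 ]), array([ 0.6203, -0.0364,  0.036 ]), array([ 0.6168, -0.1028,  0.036 ])]
slot side [array([ 0.6123, -0.042 ,  0.036 ]), array([ 0.6215, -0.0433,  0.036 ])]
tiletop [0.3926 0.2344 0.12  ] [0.3823 0.2965 0.12  ]
tiletop [0.3981 0.2324 0.125 ] [0.3879 0.2939 0.125 ]
tilebot [0.4496 0.2422 0.008 ] [0.4429 0.3049 0.008 ]
tilebot [0.4531 0.2408 0.012 ] [0.4464 0.3031 0.012 ]
(array([0.4246, 0.2219, 0.147 ]), np.float64(0.0034546068427562557)) (array([0.4651, 0.2351, 0.0236]), np.float64(0.003724934947172905))
```

Crops: in the side crop the dimmer's long mark is at (88..165,153) and its grip is at (123,190), so it must go about 36 mm towards +y. In the scene crop the empty slot is (308..390,297..310) and the tile face is (678..742,31..167). I'll do the dimmer first, going above it for a close look.

```bash
python3 -m crank '[{"x":0.346,"y":-0.214,"z":0.06,"turn":0.525},{"x":0.346,"y":-0.214,"z":0.06,"turn":0.525},{"x":0.346,"y":-0.214,"z":0.06,"turn":0.525},{"x":0.346,"y":-0.214,"z":0.06,"turn":0.525},{"x":0.346,"y":-0.214,"z":0.06,"turn":0.525},{"x":0.346,"y":-0.214,"z":0.06,"turn":0.525},{"x":0.346,"y":-0.214,"z":0.06,"turn":0.525},{"x":0.346,"y":-0.214,"z":0.06,"turn":0.525},{"x":0.346,"y":-0.214,"z":0.06,"turn":0.525},{"x":0.346,"y":-0.214,"z":0.06,"turn":0.525}]' 0.05
python3 - <<'E'
from cell import imaging,env
import cv2,json
im=imaging.read_camera("wrist");c=imaging.get_calibration("wrist");print(c,env.get_obs()["tool_pos"],env.get_obs()["tool_rot"])
cv2.imwrite("pics/w1.png",cv2.resize(im[:,:,::-1],None,fx=1.5,fy=1.5,interpolation=cv2.INTER_CUBIC))
E
```

```text
time_s: 1.35
tool_pos: [0.4557, -0.3196, 0.1816]
tool_rot: [180.0, 0.0, -13.5]
force: [-0.2, 0.0, -0.2]
grip_width: 0.0498
grasp_force: 0.0
{'camera_matrix': array([[266.07729488,   0.        , 252.42312208],
       [  0.        , 266.07729488, 188.20842735],
       [  0.        ,   0.        ,   1.        ]]), 'position': array([ 0.53590637, -0.33895711,  0.32539772]), 'attitude': array([-1.73849956e+01, -6.31517533e-02, -1.03497475e+02])} [ 0.45576294 -0.31955641  0.1815971 ] [ 1.79967593e+02  7.39776144e-03 -1.35244984e+01]
```

View pics/w1.png

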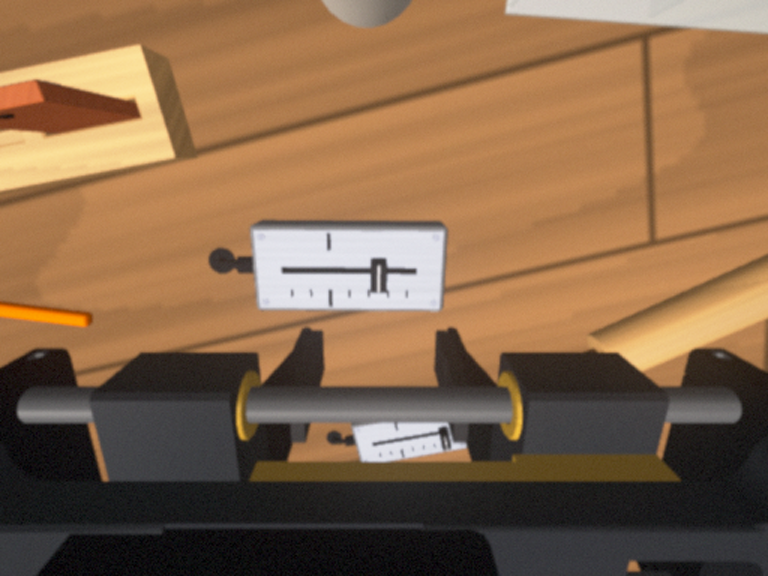

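Wrist view: grip top (white line) at about (379,278), long mark ends at (329,241) and (331,297), and track ends at (282,270) and (416,271), all in ×1.5 pixels.

```bash
python3 - <<'E'
from h import *
from cell import imaging,env
c=imaging.get_calibration("wrist");q=lambda u,v:((u+.5)/1.5-.5,(v+.5)/1.5-.5)
o=env.get_obs();T=R.from_euler("xyz",o["tool_rot"],degrees=True);t=o["tool_pos"]
for n,p,z in(("grip",(379,278),.05),("m1",(329,241),.028),("m2",(331,297),.028),("t1",(282,270),.028),("t2",(416,271),.028)):
    P=onz(c,q(*p),z);print(n,P,T.inv().apply(P-t))
E
```

```text
grip [ 0.45532183 -0.32001184  0.05      ] [-0.00030539  0.00047153  0.13159742]
m1 [ 0.48612199 -0.28855774  0.028     ] [ 0.02228764 -0.03732575  0.15357313]
m2 [ 0.44251024 -0.27799025  0.028     ] [-0.02258608 -0.03740111  0.15357888]
t1 [ 0.47268725 -0.24710286  0.028     ] [-0.00046924 -0.07448922  0.15355505]
t2 [ 0.44769212 -0.3476584   0.028     ] [-0.00125522  0.02912329  0.15361376]
```

```bash
python3 -m crank '[{"z":0.05},{"z":0.1},{"z":0.128},{"z":0.128},{"z":0.128}]' 0.05
python3 -m crank '[{"z":0},{"z":0},{"z":0},{"z":0},{"z":0},{"y":-0.01},{"y":-0.02},{"y":-0.03},{"y":-0.0375},{"y":-0.0375},{"y":-0.0375}]' 0.0 8
```

```text
invalid input
invalid input
```

```bash
python3 -m crank '[{"x":0,"y":0,"z":0.05,"turn":0},{"x":0,"y":0,"z":0.1,"turn":0},{"x":0,"y":0,"z":0.128,"turn":0},{"x":0,"y":0,"z":0.128,"turn":0},{"x":0,"y":0,"z":0.128,"turn":0}]' 0.05 &&
python3 -m crank '[{"x":0,"y":0,"z":0,"turn":0},{"x":0,"y":0,"z":0,"turn":0},{"x":0,"y":0,"z":0,"turn":0},{"x":0,"y":0,"z":0,"turn":0},{"x":0,"y":0,"z":0,"turn":0},{"x":0,"y":-0.01,"z":0,"turn":0},{"x":0,"y":-0.02,"z":0,"turn":0},{"x":0,"y":-0.03,"z":0,"turn":0},{"x":0,"y":-0.0375,"z":0,"turn":0},{"x":0,"y":-0.0375,"z":0,"turn":0},{"x":0,"y":-0.0375,"z":0,"turn":0}]' 0.0 8
```

```text
time_s: 2.02
tool_pos: [0.4574, -0.3192, 0.055]
tool_rot: [179.9, -0.1, -13.4]
force: [-0.1, -0.5, -0.6]
grip_width: 0.0504
grasp_force: 0.0
time_s: 3.4
tool_pos: [0.466, -0.2807, 0.0537]
tool_rot: [-179.9, -0.0, -13.3]
force: [1.5, 2.1, 1.1]
grip_width: 0.0119
grasp_force: 8.0
```

```bash
python3 -m crank '[{"x":0,"y":0,"z":0,"turn":0},{"x":0,"y":0,"z":0,"turn":0},{"x":0,"y":0,"z":0,"turn":0},{"x":0,"y":0,"z":-0.05,"turn":0},{"x":0,"y":0,"z":-0.1,"turn":0},{"x":0,"y":0,"z":-0.13,"turn":0},{"x":0,"y":0,"z":-0.13,"turn":0},{"x":0,"y":0,"z":-0.13,"turn":0}]' 0.05
python3 - <<'E'
from cell import imaging,env
import cv2
im=imaging.read_camera("wrist");print(env.get_obs()["tool_pos"])
cv2.imwrite("pics/w2.png",cv2.resize(im[130:220,150:310,::-1],None,fx=4,fy=4,interpolation=cv2.INTER_CUBIC))
E
```

```text
time_s: 4.4
tool_pos: [0.4647, -0.2814, 0.1825]
tool_rot: [-180.0, 0.1, -13.4]
force: [0.0, 0.2, -0.6]
grip_width: 0.05
grasp_force: 0.0
[ 0.46442949 -0.28120534  0.18195209]
```

View pics/w2.png

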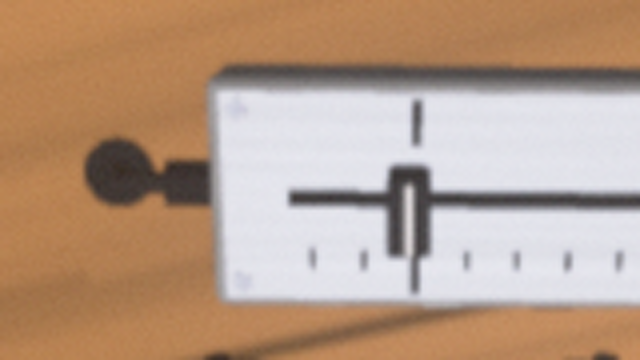

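The grip's white line (409) is about 7 px from the mark (416) at 3.4 px/mm, so about 2 mm off and within tolerance. Now to the tile.

```bash
python3 -m crank '[{"x":-0.03,"y":-0.282,"z":-0.068,"turn":-1.94},{"x":-0.03,"y":-0.282,"z":-0.068,"turn":-1.94},{"x":-0.03,"y":-0.282,"z":-0.068,"turn":-1.94},{"x":-0.03,"y":-0.282,"z":-0.068,"turn":-1.94},{"x":-0.03,"y":-0.282,"z":-0.068,"turn":-1.94},{"x":-0.169,"y":-0.518,"z":-0.068,"turn":-1.94},{"x":-0.169,"y":-0.518,"z":-0.068,"turn":-1.94},{"x":-0.169,"y":-0.518,"z":-0.068,"turn":-1.94},{"x":-0.169,"y":-0.518,"z":-0.068,"turn":-1.94},{"x":-0.169,"y":-0.518,"z":-0.068,"turn":-1.94},{"x":-0.169,"y":-0.518,"z":-0.068,"turn":-1.94},{"x":-0.169,"y":-0.518,"z":-0.068,"turn":-1.94}]' 0.087
python3 - <<'E'
from cell import imaging,env
import cv2
im=imaging.read_camera("wrist");print(imaging.get_calibration("wrist"),env.get_obs()["tool_pos"],env.get_obs()["qpos"])
cv2.imwrite("pics/w3.png",cv2.resize(im[:,:,::-1],None,fx=1.5,fy=1.5,interpolation=cv2.INTER_CUBIC))
E
```

```text
time_s: 5.95
tool_pos: [0.42, 0.2612, 0.2502]
tool_rot: [-179.9, 0.0, 97.8]
force: [-0.0, 0.3, -0.3]
grip_width: 0.0868
grasp_force: 0.0
{'camera_matrix': array([[266.07729488,   0.        , 252.42312208],
       [  0.        , 266.07729488, 188.20842735],
       [  0.        ,   0.        ,   1.        ]]), 'position': array([0.4093808 , 0.34266956, 0.394136  ]), 'attitude': array([-17.46822478,   0.10922961,   7.72251538])} [0.42034645 0.26089959 0.25036367] [ 14.27869121   1.30724103 -49.23707658 102.32263537   0.97689527
  76.948113   -27.47560937]
```

View pics/w3.png

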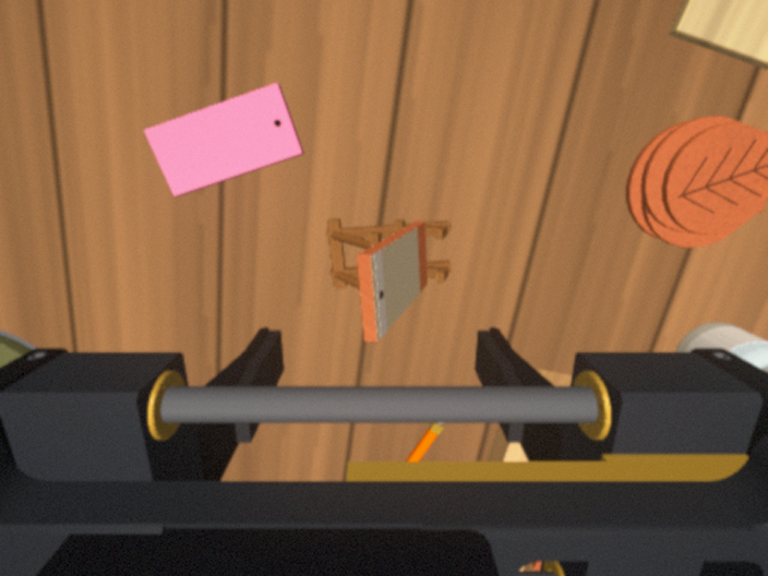

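Wrist view: the tile's top-front edge runs from (370,252) to (378,338), its bottom-front edge from (425,224) to (426,285). I'll triangulate these against the scene view.

```bash
python3 - <<'E'
from h import *
from cell import imaging,env
np.set_printoptions(precision=4,suppress=True)
c=imaging.get_calibration("wrist");S=imaging.get_calibration("scene")
q=lambda u,v:((u+.5)/1.5-.5,(v+.5)/1.5-.5)
s=lambda u,v:(95+(u+.5)/2.7-.5,150+(v+.5)/2.7-.5)
def tri(a,b):
    p,u=ray(S,a);w,v=ray(c,b);t=np.linalg.lstsq(np.c_[u,-v],w-p,rcond=None)[0]
    return (p+t[0]*u+w+t[1]*v)/2,np.linalg.norm(p+t[0]*u-w-t[1]*v)
A=tri(s(678,40),q(378,338));B=tri(s(742,31),q(370,252));C=tri(s(678,167),q(426,285));D=tri(s(741,160),q(425,224))
for X in(A,B,C,D):print(*X)
for z in(.13,.14):
    a=onz(c,q(378,338),z);b=onz(c,q(370,252),z);e=b-a;print(z,a,b,np.linalg.norm(e),"yaw",np.degrees(np.arctan2(-e[0],e[1])))
    print("back",onz(c,q(364,340),z),onz(c,q(359,255),z))
for z in(.015,.02,.025):
    a=onz(c,q(426,285),z);b=onz(c,q(425,224),z);e=b-a;print(z,a,b,np.linalg.norm(e),"yaw",np.degrees(np.arctan2(-e[0],e[1])))
E
```

```text
[0.4232 0.2246 0.1464] 0.0031851472358851093
[0.4108 0.2841 0.1451] 0.0008513500822867745
[0.4693 0.2335 0.031 ] 0.0011465279548671004
[0.4599 0.2929 0.0293] 0.0061414023930202715
0.13 [0.4251 0.2184 0.13  ] [0.4112 0.2809 0.13  ] 0.06409527456826346 yaw 12.535260279154372
back [0.4152 0.2154 0.13  ] [0.404  0.2779 0.13  ]
0.14 [0.4245 0.2231 0.14  ] [0.4111 0.2833 0.14  ] 0.06166867336239364 yaw 12.53526027915444
back [0.415  0.2202 0.14  ] [0.4042 0.2803 0.14  ]
0.015 [0.4716 0.2282 0.015 ] [0.4603 0.2882 0.015 ] 0.0610551681926603 yaw 10.643936171101151
0.02 [0.4708 0.2297 0.02  ] [0.4597 0.2889 0.02  ] 0.060249979981073565 yaw 10.643936171101181
0.025 [0.47   0.2312 0.025 ] [0.459  0.2896 0.025 ] 0.05944479176948685 yaw 10.643936171101208
```

```bash
python3 -m crank '[{"x":-0.009,"y":0.01,"z":0,"turn":-0.065},{"x":-0.009,"y":0.01,"z":0.03,"turn":-0.065},{"x":-0.009,"y":0.01,"z":0.06,"turn":-0.065},{"x":-0.009,"y":0.01,"z":0.09,"turn":-0.065},{"x":-0.009,"y":0.01,"z":0.115,"turn":-0.065},{"x":-0.009,"y":0.01,"z":0.131,"turn":-0.065},{"x":-0.009,"y":0.01,"z":0.131,"turn":-0.065},{"x":-0.009,"y":0.01,"z":0.131,"turn":-0.065}]' 0.087
python3 -m crank '[{"x":0,"y":0.005,"z":0,"turn":0},{"x":0,"y":0.01,"z":0,"turn":0},{"x":0,"y":0.015,"z":0,"turn":0},{"x":0,"y":0.02,"z":0,"turn":0},{"x":0,"y":0.025,"z":0,"turn":0},{"x":0,"y":0.03,"z":0,"turn":0},{"x":0,"y":0.03,"z":0,"turn":0}]'
```

```text
time_s: 7.0
tool_pos: [0.4325, 0.2542, 0.1213]
tool_rot: [179.9, -0.0, 101.5]
force: [-0.6, -0.1, 0.6]
grip_width: 0.0872
grasp_force: 0.0
time_s: 7.88
tool_pos: [0.4616, 0.26, 0.1204]
tool_rot: [-180.0, -0.0, 101.5]
force: [0.3, 0.1, 0.0]
grip_width: 0.0872
grasp_force: 0.1
```

```bash
python3 -m crank '[{"x":0,"y":0,"z":0,"turn":0},{"x":0,"y":0,"z":0,"turn":0},{"x":0,"y":0,"z":0,"turn":0},{"x":0,"y":0,"z":0,"turn":0}]' 0.06 8
python3 -m crank '[{"x":0,"y":0,"z":0,"turn":0},{"x":0,"y":0,"z":0,"turn":0},{"x":0,"y":0,"z":0,"turn":0},{"x":0,"y":0,"z":0,"turn":0}]' 0.035 8
python3 -m crank '[{"x":0,"y":0,"z":0,"turn":0},{"x":0,"y":0,"z":0,"turn":0},{"x":0,"y":0,"z":0,"turn":0},{"x":0,"y":0,"z":0,"turn":0},{"x":0,"y":0,"z":0,"turn":0},{"x":0,"y":0,"z":0,"turn":0}]' 0.0 12
```

```text
time_s: 8.38
tool_pos: [0.4612, 0.2599, 0.1205]
tool_rot: [180.0, 0.0, 101.5]
force: [0.2, 0.6, 0.7]
grip_width: 0.0616
grasp_force: 0.1
time_s: 8.88
tool_pos: [0.4613, 0.2599, 0.1205]
tool_rot: [180.0, 0.0, 101.5]
force: [0.0, 0.3, 0.3]
grip_width: 0.0364
grasp_force: 0.1
time_s: 9.62
tool_pos: [0.4608, 0.2599, 0.1205]
tool_rot: [-179.9, 0.0, 101.5]
force: [-3.3, -0.8, 3.5]
grip_width: 0.0096
grasp_force: 12.0
```

```bash
python3 -m crank '[{"x":0,"y":0,"z":0,"turn":0},{"x":0,"y":0,"z":-0.01,"turn":0},{"x":0,"y":0,"z":-0.02,"turn":0},{"x":0,"y":0,"z":-0.035,"turn":0},{"x":0,"y":0,"z":-0.05,"turn":0},{"x":0,"y":0,"z":-0.07,"turn":0},{"x":0,"y":0,"z":-0.09,"turn":0},{"x":0,"y":0,"z":-0.11,"turn":0},{"x":0,"y":0,"z":-0.12,"turn":0},{"x":0,"y":0,"z":-0.12,"turn":0}]' 0.0 25
python3 - <<'E'
from cell import imaging,env
import cv2,numpy as np
a=imaging.read_camera("scene");b=imaging.read_camera("side");print(env.get_obs()["tool_pos"],env.get_obs()["force"])
np.savez("lift.npz",a=a,b=b)
a=a[70:230,280:420];b=b[20:180,170:310]
cv2.imwrite("pics/l1.png",cv2.resize(np.hstack([a,b])[:,:,::-1],None,fx=2.8,fy=2.8,interpolation=cv2.INTER_CUBIC))
E
```

```text
time_s: 10.88
tool_pos: [0.4616, 0.2601, 0.2414]
tool_rot: [179.9, 0.0, 101.5]
force: [-0.8, -0.4, -1.5]
grip_width: 0.0099
grasp_force: 25.0
[0.46093962 0.25965287 0.23998204] [ 0.27685797 -0.34406433 -2.4123943 ]
```

View pics/l1.png

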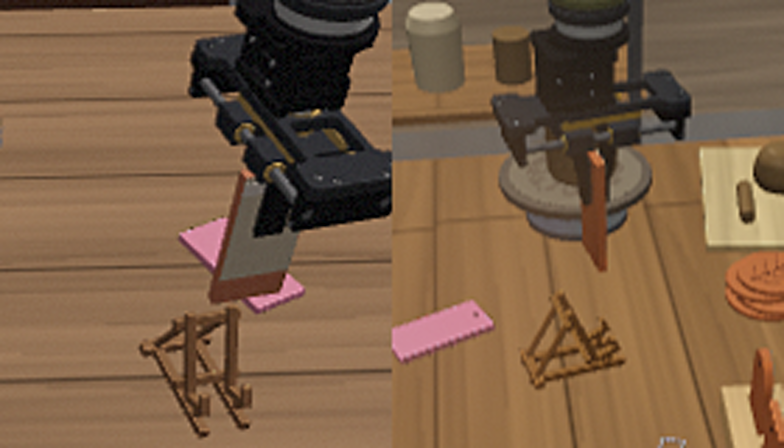

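The tile is held upright and clear of the easel; in the scene half its glazed face has corners at about (240,172), (211,302) and (278,292). I'll get its in-hand offset on the known face plane.

```bash
python3 - <<'E'
from h import *
from cell import imaging,env
np.set_printoptions(precision=4,suppress=True)
S=imaging.get_calibration("scene");o=env.get_obs();t=o["tool_pos"];T=R.from_euler("xyz",o["tool_rot"],degrees=True)
n=T.apply([0,1,0])
for p in((248,173),(211,302),(278,292),(298,232)):
    a,d=ray(S,(280+(p[0]+.5)/2.8-.5,70+(p[1]+.5)/2.8-.5)); P=a+d*((t+.005*n-a)@n)/(d@n); print(p,P,T.inv().apply(P-t))
E
```

```text
(248, 173) [0.4709 0.2361 0.2805] [-0.025   0.005  -0.0405]
(211, 302) [0.4712 0.2339 0.1502] [-0.0273  0.005   0.0898]
(278, 292) [0.4592 0.293  0.1481] [0.0331 0.005  0.0919]
(298, 232) [0.4591 0.2936 0.2126] [0.0337 0.005  0.0274]
```

```bash
python3 -m crank '[{"x":-0.018,"y":0.004,"z":0,"turn":0.013},{"x":-0.053,"y":0.012,"z":0,"turn":0.039},{"x":-0.089,"y":0.021,"z":0,"turn":0.064},{"x":-0.124,"y":0.029,"z":0,"turn":0.09},{"x":-0.16,"y":0.037,"z":0,"turn":0.116},{"x":-0.196,"y":0.045,"z":0,"turn":0.142},{"x":-0.231,"y":0.053,"z":0,"turn":0.168},{"x":-0.267,"y":0.062,"z":0,"turn":0.194},{"x":-0.302,"y":0.07,"z":0,"turn":0.219},{"x":-0.338,"y":0.078,"z":0,"turn":0.245},{"x":-0.3556,"y":0.0823,"z":0,"turn":0.258},{"x":-0.3556,"y":0.0823,"z":0,"turn":0.258}]'
python3 -m crank '[{"x":0,"y":0,"z":0.02,"turn":0},{"x":0,"y":0,"z":0.04,"turn":0},{"x":0,"y":0,"z":0.06,"turn":0},{"x":0,"y":0,"z":0.08,"turn":0},{"x":0,"y":0,"z":0.092,"turn":0},{"x":0,"y":0,"z":0.092,"turn":0},{"x":0,"y":0,"z":0.092,"turn":0}]'
python3 - <<'E'
from cell import imaging,env
import cv2,numpy as np
o=env.get_obs();w=imaging.read_camera("wrist");a=imaging.read_camera("scene");b=imaging.read_camera("side");print(o["tool_pos"],o["tool_rot"],o["force"],imaging.get_calibration("wrist"))
f=lambda i,s:cv2.resize(i,None,fx=s,fy=s,interpolation=cv2.INTER_CUBIC)
cv2.imwrite("pics/w4full.png",w[:,:,::-1])
W=f(w[100:300,150:350],1.5);A=f(a[190:290,150:283],3);B=f(b[120:270,270:350],2.0)
out=np.zeros((600,800,3),np.uint8);out[:300,:300]=W;out[:300,400:799]=A;out[300:600,:160]=B
out[300:588,300:684]=f(w,.75)
cv2.imwrite("pics/p1.png",out[:,:,::-1])
E
```

```text
time_s: 12.48
tool_pos: [0.6131, -0.0735, 0.24]
tool_rot: [-179.9, -0.0, 86.6]
force: [-0.3, 1.3, -1.8]
grip_width: 0.0101
grasp_force: 25.0
time_s: 13.35
tool_pos: [0.6135, -0.0721, 0.1493]
tool_rot: [179.9, 0.0, 86.7]
force: [0.2, -0.1, -1.5]
grip_width: 0.0097
grasp_force: 25.0
[ 0.61346065 -0.07209863  0.14925093] [1.79925936e+02 5.78806354e-03 8.67336499e+01] [ 0.18369893 -0.09466333 -1.46489284] {'camera_matrix': array([[266.07729488,   0.        , 252.42312208],
       [  0.        , 266.07729488, 188.20842735],
       [  0.        ,   0.        ,   1.        ]]), 'position': array([0.6177553 , 0.01017076, 0.29324319]), 'attitude': array([-17.45923125,  -0.11587085,  -3.2464697 ])}
```

View pics/p1.png

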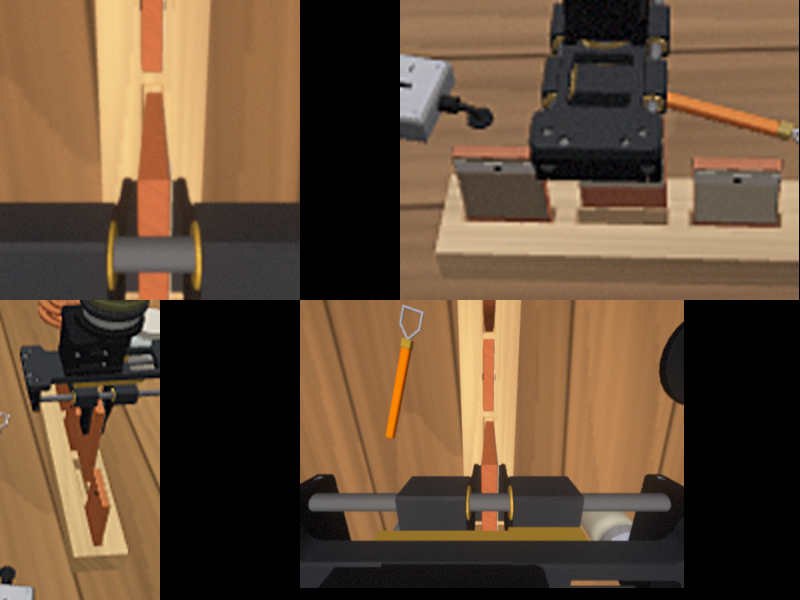

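Tile hangs just above the slot, aligned to eye (tile edge column ≈154, neighbour ≈152.5 in the wrist crop). A subpixel check of the edges follows.

```bash
python3 - <<'E'
from h import *
from cell import imaging,env
np.set_printoptions(precision=4,suppress=True)
w=cv2.imread("pics/w4full.png").astype(float);c=imaging.get_calibration("wrist");o=env.get_obs();t=o["tool_pos"];T=R.from_euler("xyz",o["tool_rot"],degrees=True)
red=w[:,:,2]-w[:,:,1]   # terracotta strong
for r in (110,120,130,140,145,150,155,160,164,168,175,185,195):
    row=red[r,210:300]; L=np.where(row>60)[0]
    br=w[r,205:300,0]
    g=np.diff(cv2.GaussianBlur(br.reshape(1,-1),(5,1),0)[0]);
    s=f"{r} "
    if len(L): s+=f"red {L[0]+210}-{L[-1]+210} "
    print(s,"blue-edges",[(i+205.5,int(g[i])) for i in range(1,len(g)-1) if abs(g[i])>9 and abs(g[i])>=abs(g[i-1]) and abs(g[i])>abs(g[i+1])])
E
```

```text
110 red 244-258  blue-edges [(213.5, 24), (243.5, -20), (257.5, 23), (289.5, -15)]
120 red 244-257  blue-edges [(213.5, 24), (243.5, -19), (257.5, 23), (288.5, -14)]
130 red 244-257  blue-edges [(214.5, 23), (243.5, -18), (257.5, 20), (288.5, -16)]
140 red 244-257  blue-edges [(214.5, 25), (243.5, -19), (257.5, 19), (288.5, -13)]
145 red 244-257  blue-edges [(214.5, 24), (243.5, -18), (257.5, 19), (287.5, -14)]
150  blue-edges [(214.5, 23), (287.5, -16)]
155  blue-edges [(215.5, 23), (287.5, -14)]
160  blue-edges [(215.5, 24), (242.5, -10), (245.5, 10), (287.5, -14)]
164 red 247-257  blue-edges [(215.5, 23), (242.5, -13), (247.5, -16), (258.5, 22), (286.5, -15)]
168 red 247-257  blue-edges [(215.5, 23), (243.5, -14), (247.5, -11), (258.5, 24), (286.5, -15)]
175 red 246-257  blue-edges [(216.5, 20), (243.5, -18), (259.5, 24), (286.5, -15)]
185 red 245-258  blue-edges [(216.5, 21), (243.5, -19), (260.5, 24), (285.5, -15)]
195 red 244-259  blue-edges [(216.5, 18), (243.5, -24), (260.5, 23), (285.5, -16)]
```

```bash
python3 - <<'E'
from h import *
from cell import imaging,env
np.set_printoptions(precision=4,suppress=True)
c=imaging.get_calibration("wrist");o=env.get_obs();t=o["tool_pos"];T=R.from_euler("xyz",o["tool_rot"],degrees=True)
for n,p,z in (("rackL",(215.5,164),.036),("rackR",(286.5,164),.036),("rackL",(213.5,115),.036),("rackR",(289,115),.036),("slotL",(242.5,162),.036),("tileL",(247.2,165),.058),("tileR",(258.5,165),.058),("neighL",(243.5,130),.112),("neighR",(257.5,130),.112)):
    print(n,T.inv().apply(onz(c,p,z)-t))
E
```

```text
rackL [ 0.0265 -0.0364  0.1134]
rackR [0.0265 0.0335 0.1135]
rackL [ 0.0731 -0.0364  0.1134]
rackR [0.0731 0.0341 0.1135]
slotL [ 0.0286 -0.0098  0.1134]
tileL [ 0.0304 -0.0048  0.0914]
tileR [0.0304 0.0054 0.0914]
neighL [ 0.0662 -0.0061  0.0374]
neighR [0.0662 0.0033 0.0374]
```

Rack centreline is about 1.7 mm to tool −y from the tile; I'll correct that and lower into the mouth.

```bash
python3 -m crank '[{"x":-0.001,"y":-0.0017,"z":0,"turn":0},{"x":-0.001,"y":-0.0017,"z":0.005,"turn":0},{"x":-0.001,"y":-0.0017,"z":0.01,"turn":0},{"x":-0.001,"y":-0.0017,"z":0.015,"turn":0},{"x":-0.001,"y":-0.0017,"z":0.018,"turn":0},{"x":-0.001,"y":-0.0017,"z":0.021,"turn":0},{"x":-0.001,"y":-0.0017,"z":0.024,"turn":0},{"x":-0.001,"y":-0.0017,"z":0.027,"turn":0},{"x":-0.001,"y":-0.0017,"z":0.03,"turn":0},{"x":-0.001,"y":-0.0017,"z":0.03,"turn":0}]'
```

```text
time_s: 14.75
tool_pos: [0.6111, -0.0731, 0.1182]
tool_rot: [-180.0, -0.0, 86.7]
force: [-0.0, -0.4, -1.0]
grip_width: 0.01
grasp_force: 25.0
```

```bash
python3 -m crank '[{"x":0,"y":0,"z":0.003,"turn":0},{"x":0,"y":0,"z":0.006,"turn":0},{"x":0,"y":0,"z":0.009,"turn":0},{"x":0,"y":0,"z":0.011,"turn":0},{"x":0,"y":0,"z":0.013,"turn":0},{"x":0,"y":0,"z":0.013,"turn":0}]'
```

```text
time_s: 15.5
tool_pos: [0.6113, -0.073, 0.1068]
tool_rot: [180.0, 0.0, 86.7]
force: [-1.3, -0.2, 5.2]
grip_width: 0.01
grasp_force: 25.0
```

```bash
python3 -m crank '[{"x":0,"y":0,"z":0.002,"turn":0},{"x":0,"y":0,"z":0.002,"turn":0},{"x":0,"y":0,"z":0.002,"turn":0}]'
python3 - <<'E'
from cell import imaging,env
import cv2,numpy as np
a=imaging.read_camera("scene");w=imaging.read_camera("wrist")
f=lambda i,s:cv2.resize(i,None,fx=s,fy=s,interpolation=cv2.INTER_CUBIC)
A=f(a[190:290,150:283],3);W=f(w[100:250,190:320],2)
out=np.zeros((300,660,3),np.uint8);out[:,:399]=A;out[:,400:]=W
cv2.imwrite("pics/p2.png",out[:,:,::-1])
E
```

```text
time_s: 15.88
tool_pos: [0.6114, -0.073, 0.1068]
tool_rot: [180.0, 0.1, 86.7]
force: [-5.1, 0.2, 15.6]
grip_width: 0.0099
grasp_force: 25.0
```

View pics/p2.png

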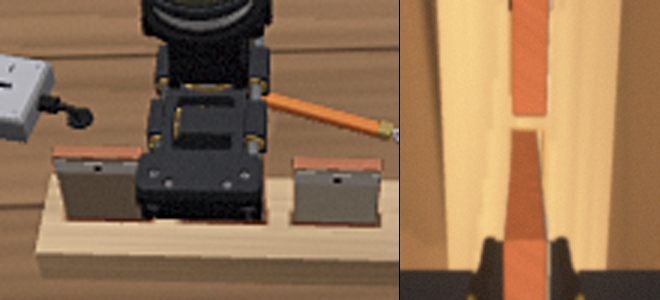

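Firm stop at constant height, 20 mm below mouth contact height, so it's consistent with the slot floor. I'll relax, open slightly, then withdraw straight up.

```bash
python3 -m crank '[{"x":0,"y":0,"z":-0.002,"turn":0},{"x":0,"y":0,"z":-0.003,"turn":0},{"x":0,"y":0,"z":-0.003,"turn":0},{"x":0,"y":0,"z":-0.003,"turn":0}]' 0.0 3
python3 -m crank '[{"x":0,"y":0,"z":0,"turn":0},{"x":0,"y":0,"z":0,"turn":0},{"x":0,"y":0,"z":0,"turn":0},{"x":0,"y":0,"z":0,"turn":0}]' 0.03 3
python3 -m crank '[{"x":0,"y":0,"z":-0.02,"turn":0},{"x":0,"y":0,"z":-0.05,"turn":0},{"x":0,"y":0,"z":-0.09,"turn":0},{"x":0,"y":0,"z":-0.13,"turn":0},{"x":0,"y":0,"z":-0.17,"turn":0},{"x":0,"y":0.0,"z":-0.2,"turn":0},{"x":0.06,"y":-0.06,"z":-0.2,"turn":0},{"x":0.1,"y":-0.12,"z":-0.2,"turn":0},{"x":0.1,"y":-0.15,"z":-0.2,"turn":0},{"x":0.1,"y":-0.15,"z":-0.2,"turn":0},{"x":0.1,"y":-0.15,"z":-0.2,"turn":0}]'
python3 - <<'E'
from cell import imaging,env
import cv2,numpy as np
a=imaging.read_camera("scene");b=imaging.read_camera("side")
f=lambda i,s:cv2.resize(i,None,fx=s,fy=s,interpolation=cv2.INTER_CUBIC)
A=f(a[180:290,90:340],2.2);B=f(b[130:330,240:340],2.2)[:440]
out=np.zeros((440,780,3),np.uint8);out[:A.shape[0],:A.shape[1]]=A;out[:,555:775]=B
cv2.imwrite("pics/p3.png",out[:,:,::-1]);o=env.get_obs();print(o["tool_pos"],o["force"])
E
```

```text
time_s: 16.48
tool_pos: [0.6113, -0.073, 0.1066]
tool_rot: [180.0, 0.0, 86.7]
force: [-0.1, 0.3, 2.7]
grip_width: 0.0101
grasp_force: 3.0
time_s: 16.98
tool_pos: [0.6111, -0.073, 0.1064]
tool_rot: [-180.0, 0.0, 86.7]
force: [0.3, 0.0, 0.2]
grip_width: 0.0294
grasp_force: 0.0
time_s: 18.35
tool_pos: [0.4677, 0.0351, 0.308]
tool_rot: [179.8, 0.1, 86.7]
force: [-0.5, -0.4, 0.2]
grip_width: 0.0299
grasp_force: 0.0
[0.46810227 0.03466563 0.30714443] [-0.20305092 -1.00334646  0.16156634]
```

View pics/p3.png

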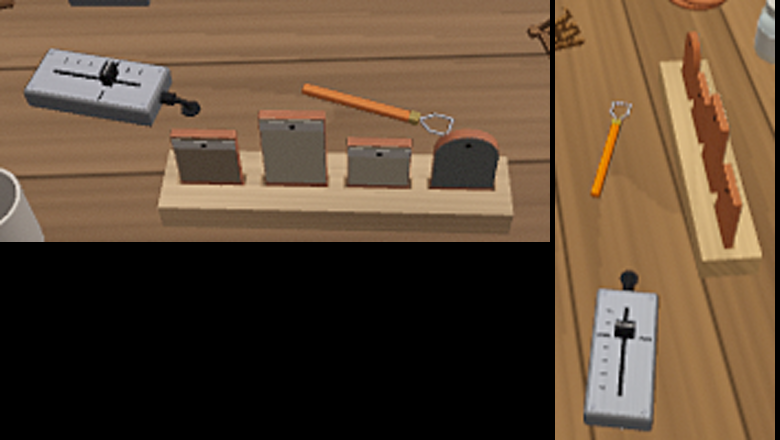

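The tall tile stands upright among the others (front-top edge row ≈121; left neighbour's ≈138), and the dimmer grip is at the mark. One numeric check of seating height, using the neighbour as a reference, before handing in.

```bash
python3 - <<'E'
from h import *
from cell import imaging
S=imaging.get_calibration("scene")
im=cv2.imread("pics/p3.png").astype(float)
def edge(c0,c1,r0,r1):
    p=(im[r0:r1,c0:c1,2]-im[r0:r1,c0:c1,0]).mean(1); g=np.diff(p); return r0+np.argmin(g)+.5
R_=R.from_euler("z",-3.3,degrees=True)
n=R_.apply([1,0,0]);f=R_.apply([.005,0,0])+np.array([.6126,-.0694,0])
for nm,c,r in(("tall",(265,285),(105,135)),("left",(178,196),(125,155)),("c3",(352,370),(133,160))):
    v=edge(*c,*r);u=sum(c)/2
    a,d=ray(S,(90+(u+.5)/2.2-.5,180+(v+.5)/2.2-.5));P=a+d*((f-a)@n)/(d@n);print(nm,v,P)
E
```

```text
tall 118.5 [ 0.61677798 -0.08380039  0.14352374]
left 136.5 [ 0.6118901  -0.16857175  0.11413144]
c3 145.5 [ 0.62134536 -0.00458773  0.10440729]
```

```bash
python3 -c "
from cell import env
print(env.sign_off())"
```

```text
the job is handed in; nothing more can be done
None
```

The job is handed in (no verdict was returned): in the last pictures the tall tile stood upright on the floor of the empty slot, its glazed face the same way as the others, which looked undisturbed, and the dimmer's grip was about 2 mm from the long mark.

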